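# Slide the round filter disc into the filter housing

### The job

Take the round steel filter disc out of its washing-up stand by the tab on top and slide it upright, edge first, into the slot in the top of the aluminium filter housing, the long block with the little spout. Lower it until it is fully home on the slot's floor before you let go; do not drop it in. Leave the square-cornered plate in its stand and the grey filter cup where they are.

Things in the scene. Friction and masses are not known exactly. Their poses are not given: they have to be found in the camera images.
- disc: Perforated steel disc, 84 mm diameter, 8 mm thick, on edge on a 40 mm long flat foot in a grey stand (slot 12 mm wide, 26 mm deep, open-ended): lift straight up. Steel tab on its top, 10 mm thick (x), 30 mm wide (y), spans 85 to 121 mm above the origin: grip across its thickness at 104 mm. Origin: middle of the foot's underside. x: normal to the faces; y: level, in its plane; z: up.
- slot_floor (a point): Middle of the slot's floor in the housing, a fixed aluminium block 64 (x) by 124 (y) by 64 mm high with a short steel spout low on one long side. Slot open upward, 13 mm wide (x), 100 mm long (y); floor 8 mm above the counter, 56 mm below the top. In the top 14 mm the long sides (white plastic lips) flare to a mouth 29 mm wide. x: across the slot; y: along it; z: up.
- panel: Bystander: square-cornered steel plate without holes, 76 mm wide, 84 mm high, 8 mm thick, with the same tab as the disc, standing in an identical grey stand. Origin: middle of its lower edge; x: normal to its faces; z: up.
- cup: Bystander: grey plastic coarse filter cup, open at the top, 74 mm across the rim, 70 mm high, upright on the counter. Origin: centre of its underside. Nothing near the work is higher than 130 mm.
Things that resemble listed ones, but are neither listed nor needed, are in the scene too. Of the things that look like the part that bears slot_floor, the smaller one is meant.

How it is judged:
At the end, for the whole second after the job is handed in: The round disc rests released in the housing's slot: its foot within 15 mm sideways of the slot's middle and less than 10 mm above its floor, upright and in line with the slot within 10 degrees, at rest; the square-cornered plate within 20 mm and the cup within 30 mm of where they began (horizontal distance between disc and slot_floor below 0.015 m and z of disc in the frame of slot_floor below 0.01 m and angle between disc's own z axis and vertical below 0.175 rad and angle between the x axis of disc and the x axis of slot_floor, either way round below 0.175 rad and linear speed of disc below 0.02 m/s and angular speed of disc below 0.1 rad/s and distance of panel from where it was at the start of the episode below 0.02 m and distance of cup from where it was at the start of the episode below 0.03 m); the robot touches nothing.
It fails at once if the disc is dropped (falls free faster than 0.6 m/s, about 18 mm of fall) (linear speed of disc above 0.6 m/s and contact force between the fingers and disc below 0.05 N).
It fails at once if the square-cornered plate is taken from its stand or pushed over 20 mm (distance of panel from where it was at the start of the episode above 0.02 m).
It fails at once if the grey cup is pushed over 30 mm or knocked over (distance of cup from where it was at the start of the episode above 0.03 m or angle between cup's own z axis and vertical above 0.5 rad).
It also fails if it takes over 43 s, if anything falls off the work surface, if the arm or the gripper's body presses on something with over 40 N, if the wrist force passes 120 N, or if a joint passes its speed limit or range.

### The arm

A 6-joint arm with a two-finger parallel gripper is mounted at the origin on the work surface. World frame = base frame: x ahead of the robot, y to its left, z up, the work surface at z = 0. Lengths are in m, angles in rad, forces in N, time in s.
With the tool pointing down it reaches from about 0.4 to 0.825 m from the base axis. Payload 7 kg.
Tool frame: the origin (TCP) lies at the very end of the fingers, on their centre line; the grasp point (between the pads) lies 19 mm behind it; x points along the fingers, y is the direction in which the jaws open and shut, and the axes are right-handed (so a half turn about x gives the same grasp; the last joint's range is limited). The gripper opens to 88 mm and grips with 3 to 60 N. Pads are 19 mm wide; open, the fingers measure 130 mm over their backs; the gripper's body (78 mm by 193 mm) begins 47 mm behind the grasp point.
Start: joints at [1.49, 0.359, 0.012, 0, -1.224, -0.288], TCP at [0.243, 0.63, 0.189] pointing down, gripper open.
Joint ranges: [-3.07, 3.07], [-1.43, 2.12], [-1.02, 1.25], [-3.03, 1.67], [-3.05, -0], [-3.03, 3.03]. Speed limits (rad/s): [2.39, 2.39, 3.01, 3.14, 3.14, 3.14].

### API

Orientations are given as [roll, pitch, yaw] about the fixed x, y, z axes, in that order (R = Rz(yaw) Ry(pitch) Rx(roll)).
In Python, from station import arm, cams gives the robot as it stands. The module is installed in compiled form; this text tells all that it offers.
- The arm moves only by the tool carry_out, never from a script. Its argument "deltas" is a list of rows, each a list of 6 numbers: the shift along the tool's x, y, z in units of 0.04 m (1.0 is 0.04 m), then the turn, a rotation vector about the tool's x, y, z in units of 4 degrees (1.0 is 4 degrees). In form: [[tx, ty, tz, ax, ay, az], ...]. A call has 1 to 5 rows; each row shifts and turns the pose as measured when the row begins, along the tool's axes as they then stand; what a row does not reach is not made up. A row lasts 1/10 s, in which the tool goes at most 50 mm and 8.59 degrees, less where a joint would pass 70% of its speed; a pose out of reach is approached as far as the arm can. A call with a number of a shift or a turn outside -1 to 1 is refused whole. A call with a gripper value outside its range is refused whole. "hand" is the closure, from 0 (fully open) to 1 (shut), set as the call begins (left out, the last holds). The fingers move at their own pace and stop on an object; "newtons" is the grip in N (left out, the last holds). Time passes only in rows, so rows that do not move let the fingers close. It gives the time, the measured TCP pose, the force and the opening at its end, in the units of the state.
- arm.get_state(): the state, without advancing time (a new reading comes with each control period).
- cams.grab_frame(name): name is "scene" or "top" or "wrist"; returns a dict with "pixels" (480x640x3 uint8, red, green, blue), "fx", "fy", "cx", "cy" (pixels), "k1" (the pictures are not rectified: a ray, as slopes to the right and down, at radius r is drawn at 1 + k1 r^2 times it, then the intrinsics apply), "T" (4x4, takes a point from camera to world coordinates); the wrist camera has in their place "hand_eye" (4x4, takes a point from camera to tool coordinates, whose origin is the TCP and whose axes are the tool frame's). Camera axes: x right, y up, looking along -z (the intrinsics and any distortion apply to the point x, -y, -z); pixel columns grow to the right and rows downward; lengths in m; the calibration is good to about 2 mm. A picture is of the moment at which its call begins: read the wrist's pose just before it. There is no depth.
- arm.job_done(): hands the job in, once; it reports no verdict.
The state is a dict: "t": time; "q": joint angles; "qd": joint speeds; "joint_efforts": joint torques, N m; "eef_pos": TCP position; "ee_rot": TCP orientation; "force": force on the tool from outside, world axes, zero at the start; "moment": the same for the moment, N m; "width": finger opening in m.
Only numpy, scipy, OpenCV 4.12 (cv2) and the standard library are available. Lean on these libraries where they do the work, as an engineer would, in place of code of your own. Each camera call takes 0.05 s, during which the arm holds its last target.

## Working session

There is one attempt and no reset: what is moved stays moved. The work goes in short steps, Python scripts to look and compute and a tool call to move; the robot and the scene stay as the last step left them, time stands still between calls to the robot, and variables do not carry over. Pictures are saved under pics/ and viewed, and the job is handed in when it is done.

Besides the shell and the picture viewer there is one more tool, called in YAML: its name, and indented under it one key for each argument. carry_out: Moves the arm, as the interface text tells. Shifts and turns lie within -1 to 1; 1 stands for 0.04 m of shift or 4 degrees of turn. Its arguments: {"type":"object","properties":{"deltas":{"type":"array","items":{"type":"array","items":{"type":"number","minimum":-1,"maximum":1}}},"hand":{"type":"number"},"newtons":{"type":"number"}},"required":["deltas"]}

```bash
mkdir -p pics; cat > h.py <<'E'
import numpy as np, cv2
from station import arm, cams
def save(n,f): cv2.imwrite(f'pics/{n}.png', f['pixels'][:,:,::-1])
E
python3 - <<'E'
from h import *
s=arm.get_state(); print(s)
for n in ['scene','top','wrist']:
    f=cams.grab_frame(n); save(n+'0',f); np.save(f'pics/{n}0.npy',f,allow_pickle=True)
    print(n,{k:np.round(v,4).tolist() if k!='pixels' else 0 for k,v in f.items()})
E
```

```text
{'t': 0.0, 'q': array([ 1.49011604e+00,  3.59376130e-01,  1.10647607e-02, -3.76199267e-04,
       -1.22413441e+00, -2.88081916e-01]), 'qd': array([-0.00092   ,  0.00133471,  0.00191356, -0.00174581, -0.00072313,
        0.00039406]), 'joint_efforts': array([-1.05288764e-03, -5.82715452e+01,  2.93061000e+01,  6.99717566e+00,
        6.90771107e-03, -1.56751439e-04]), 'eef_pos': array([0.24314327, 0.62907924, 0.18852759]), 'ee_rot': array([ 1.64769855,  1.56910937, -1.86278441]), 'force': array([-0.68820549, -1.07178622, -0.52431241]), 'moment': array([ 0.04354985, -0.01302421,  0.0120703 ]), 'width': 0.08744786179651946}
scene {'pixels': 0, 'fx': 561.3012, 'fy': 561.3012, 'cx': 315.3261, 'cy': 231.8061, 'k1': 0.0403, 'T': [[0.2764, -0.828, 0.4879, 1.0916], [0.961, 0.2429, -0.1323, -0.1207], [-0.0089, 0.5054, 0.8628, 0.8905], [0.0, 0.0, 0.0, 1.0]]}
top {'pixels': 0, 'fx': 498.9416, 'fy': 498.9416, 'cx': 322.5478, 'cy': 238.266, 'k1': 0.0387, 'T': [[0.0248, 0.9966, -0.0781, 0.5604], [-0.9996, 0.0255, 0.0083, 0.0094], [0.0103, 0.0778, 0.9969, 0.9636], [0.0, 0.0, 0.0, 1.0]]}
wrist {'pixels': 0, 'fx': 421.765, 'fy': 421.765, 'cx': 321.5038, 'cy': 238.6098, 'k1': -0.0684, 'hand_eye': [[-0.0007, 0.2554, -0.9668, -0.1949], [1.0, -0.0001, -0.0007, -0.0], [-0.0003, -0.9668, -0.2554, -0.0687], [0.0, 0.0, 0.0, 1.0]]}
```

View pics/scene0.png

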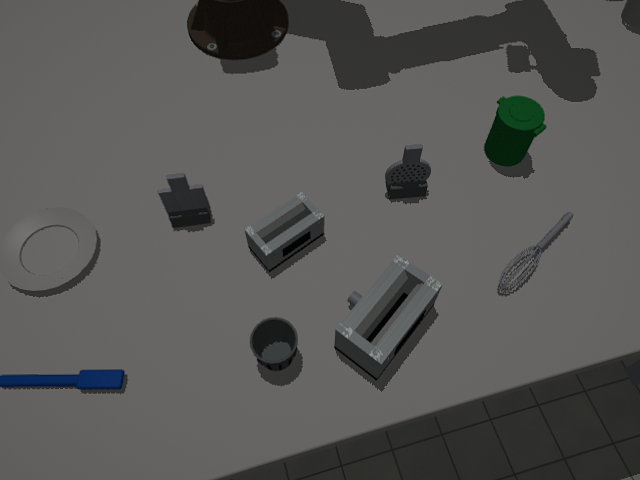

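View pics/top0.png

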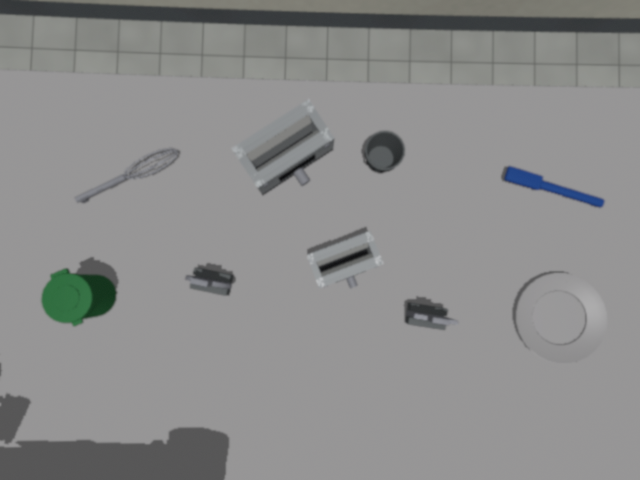

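View pics/wrist0.png

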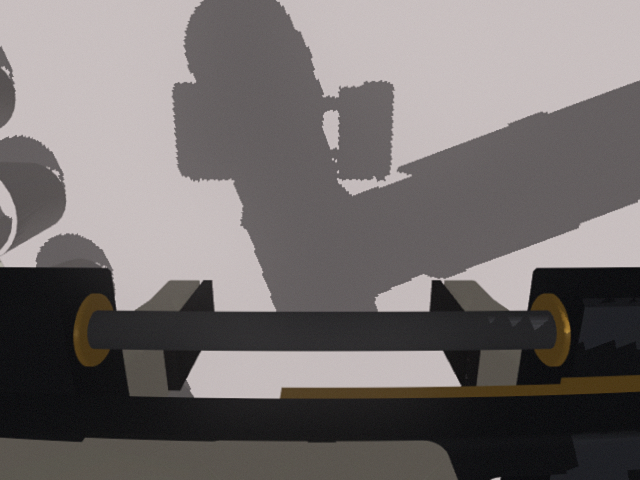

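The scene picture shows the disc in its stand at (408,170), the smaller housing at (285,232), the plate at (186,203) and the cup at (274,343). The top view shows them at (210,280), (345,260), (430,315) and (383,152). I'll enlarge the disc and housing.

```bash
cat >> h.py <<'E'
def ray(f,u,v,T=None):
    T=f['T'] if T is None else T
    K=np.array([[f['fx'],0,f['cx']],[0,f['fy'],f['cy']],[0,0,1.]])
    p=cv2.undistortPoints(np.array([[[u,v]]],float),K,np.array([f['k1'],0,0,0,0.]))[0,0]
    d=T[:3,:3]@np.array([p[0],-p[1],-1]); return T[:3,3],d
def onz(f,u,v,z,T=None):
    o,d=ray(f,u,v,T); return o+d*(z-o[2])/d[2]
def two(a,b):
    (o1,d1),(o2,d2)=a,b
    s=np.linalg.lstsq(np.c_[d1,-d2],o2-o1,rcond=None)[0]
    p,q=o1+s[0]*d1,o2+s[1]*d2; return (p+q)/2,np.linalg.norm(p-q)
def proj(f,P,T=None):
    T=f['T'] if T is None else T
    c=np.linalg.inv(T)@np.r_[P,1]; K=np.array([[f['fx'],0,f['cx']],[0,f['fy'],f['cy']],[0,0,1.]])
    x,y=c[0]/-c[2],-c[1]/-c[2]; k=1+f['k1']*(x*x+y*y)
    return np.array([f['fx']*x*k+f['cx'],f['fy']*y*k+f['cy']])
def load(n): return np.load(f'pics/{n}.npy',allow_pickle=True).item()
def crop(f,u0,v0,w,h,s,gain=1.6):
    c=f['pixels'][v0:v0+h,u0:u0+w,::-1]; return np.clip(cv2.resize(c,None,fx=s,fy=s,interpolation=cv2.INTER_CUBIC).astype(float)*gain,0,255).astype(np.uint8)
E
python3 - <<'E'
from h import *
s=load('scene0');t=load('top0')
cv2.imwrite('pics/c1.png',np.vstack([np.hstack([crop(t,175,255,70,45,5),crop(t,300,220,90,75,5)[:225]]),np.zeros((5,800,3),np.uint8)]))
cv2.imwrite('pics/c_t_disc.png',crop(t,175,255,70,50,10))
cv2.imwrite('pics/c_t_hous.png',crop(t,300,225,90,70,8,1.3))
cv2.imwrite('pics/c_s_disc.png',crop(s,370,135,80,70,8))
cv2.imwrite('pics/c_s_hous.png',crop(s,235,185,100,95,6,1.5))
E
```

```text
(no output)
```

View pics/c_t_disc.png

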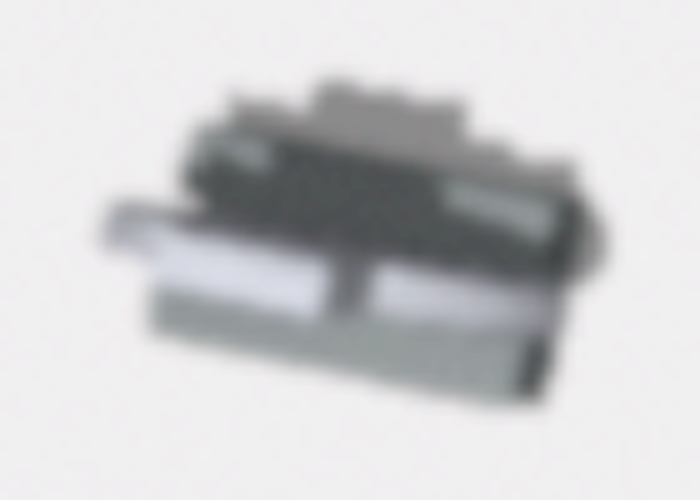

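View pics/c_t_hous.png

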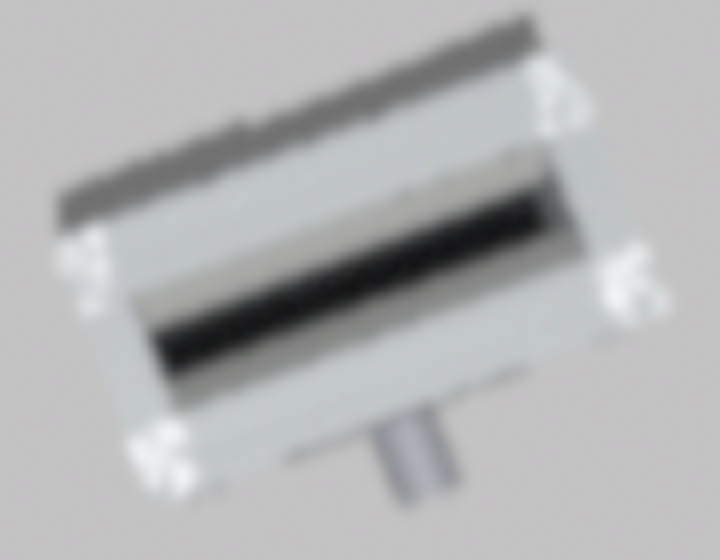

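View pics/c_s_disc.png

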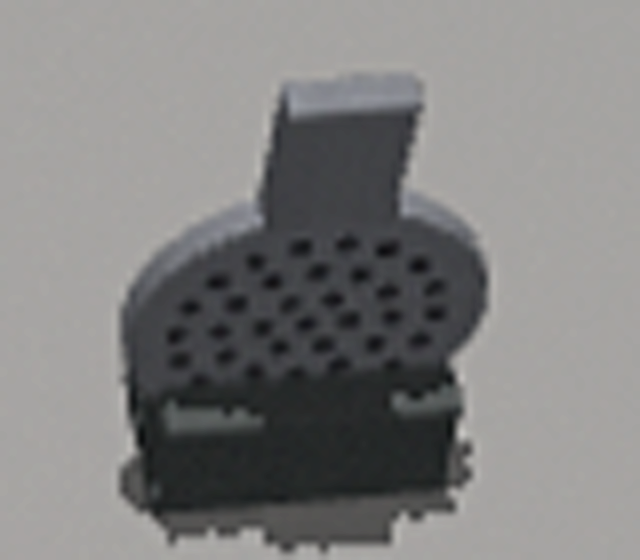

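View pics/c_s_hous.png

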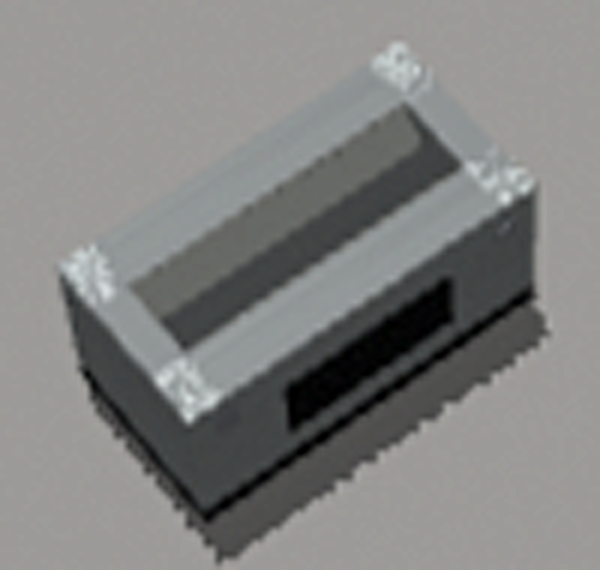

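The zooms show the tab top in the scene view as the bright quad (405.6–422.5, 144.5–149.5). In the top view the tab is the lilac patch left of the gap, at about (199,282). The housing's four corners with white reflections are clear in both views. I'll triangulate these.

```bash
python3 - <<'E'
from h import *
s=load('scene0');t=load('top0')
S=lambda u,v,o,k:((u+.5)/k-.5+o[0],(v+.5)/k-.5+o[1])
q=[S(u,v,(370,135),8) for u,v in [(285,85),(418,73),(422,107),(292,116)]]
pt=S(240,268,(175,255),10)
c=np.mean(q,0)
print('tab tri',two(ray(s,*c),ray(t,*pt)))
for z in(.121,.125,.13):
  P=[onz(s,*x,z) for x in q]; print(z,np.round(P,4).tolist(),np.mean(P,0),proj(t,np.mean(P,0)), 'len',np.linalg.norm(P[1]-P[0]),np.linalg.norm(P[2]-P[1]))
  print(' top', onz(t,*S(160,252,(175,255),10),z),onz(t,*S(325,290,(175,255),10),z))
# housing
hs=[S(u,v,(235,185),6) for u,v in [(398,38),(540,185),(192,425),(60,268)]]
ht=[S(u,v,(300,225),8) for u,v in [(188,500),(52,245),(545,55),(678,310)]]
P=[];
for z in (.064,):
  A=np.array([onz(s,*x,z) for x in hs]);B=np.array([onz(t,*x,z) for x in ht])
  for M in (A,B): print(np.round(M,4).tolist(),M.mean(0),[np.linalg.norm(M[i]-M[(i+1)%4]) for i in range(4)],[np.degrees(np.arctan2(*(M[(i+1)%4]-M[i])[[1,0]])) for i in range(4)])
for a,b in zip(hs,ht): print(two(ray(s,*a),ray(t,*b)))
E
```

```text
tab tri (array([0.5487118 , 0.20429668, 0.13359961]), np.float64(0.0015167419190198698))
0.121 [[0.5327, 0.1956, 0.121], [0.5378, 0.2244, 0.121], [0.5468, 0.2217, 0.121], [0.5411, 0.194, 0.121]] [0.53958897 0.20891477 0.121     ] [197.75966063 286.82614546] len 0.02924769008449691 0.00938274874975654
 top [0.55108921 0.22142939 0.121     ] [0.54539271 0.19372578 0.121     ]
0.125 [[0.5356, 0.1939, 0.125], [0.5407, 0.2226, 0.125], [0.5496, 0.22, 0.125], [0.544, 0.1924, 0.125]] [0.5424584  0.20720115 0.125     ] [198.29994971 285.16415142] len 0.029095655715920113 0.00933397565767426
 top [0.55113335 0.22042262 0.125     ] [0.5454639  0.19285053 0.125     ]
0.13 [[0.5392, 0.1919, 0.13], [0.5443, 0.2203, 0.13], [0.5532, 0.2177, 0.13], [0.5475, 0.1903, 0.13]] [0.54604518 0.20505911 0.13      ] [198.98195535 283.06577267] len 0.02890561275519897 0.009273009292571506
 top [0.55118853 0.21916417 0.13      ] [0.54555288 0.19175647 0.13      ]
[[0.5359, 0.0047, 0.064], [0.5971, 0.0305, 0.064], [0.6452, -0.0846, 0.064], [0.5853, -0.1088, 0.064]] [ 0.59087532 -0.03954342  0.064     ] [np.float6
[... 283 characters left out ...]
995, 0.0308, 0.064], [0.6453, -0.0796, 0.064], [0.5884, -0.1106, 0.064]] [ 0.59406027 -0.04017858  0.064     ] [np.float64(0.06488664319283709), np.float64(0.11954696319031502), np.float64(0.06480587860999326), np.float64(0.1183600167837263)] [np.float64(29.606832074327617), np.float64(-67.44662710163097), np.float64(-151.44061599276336), np.float64(112.52695546052038)]
(array([0.54378698, 0.00083482, 0.07655631]), np.float64(0.004041197798347475))
(array([0.59922272, 0.03030725, 0.06738371]), np.float64(0.0008145604036300161))
(array([ 0.64496568, -0.08214615,  0.06234983]), np.float64(0.004818586397684818))
(array([ 0.58834775, -0.10940862,  0.06921378]), np.float64(0.0010144562144792245))
```

Tab top is at about (0.547, 0.204, 0.130), so the stand's floor is about 9 mm up. Its long axis lies at about 79° and measures 29×9.3 mm (30×10 given). The housing's middle is at about (0.592, −0.040) with its slot at about 113°, and its sides fit 64×124. Now I'll work out the approach.

```bash
cat >> h.py <<'E'
from scipy.spatial.transform import Rotation as Ro
def pose():
    s=arm.get_state(); T=np.eye(4); T[:3,:3]=Ro.from_euler('xyz',s['ee_rot']).as_matrix(); T[:3,3]=s['eef_pos']; return T,s
def goal(p,yawy):  # tool x down, tool y at yaw (deg)
    a=np.radians(yawy); x=np.array([0,0,-1.]); y=np.array([np.cos(a),np.sin(a),0]); T=np.eye(4)
    T[:3,:3]=np.c_[x,y,np.cross(x,y)]; T[:3,3]=p; return T
def plan(p,yawy):
    T,s=pose(); G=goal(p,yawy); d=T[:3,:3].T@(G[:3,3]-T[:3,3])/.04
    w=np.degrees(Ro.from_matrix(T[:3,:3].T@G[:3,:3]).as_rotvec())/4
    print('t',round(s['t'],2),'pos',np.round(T[:3,3],4),'yaw_y',round(np.degrees(np.arctan2(T[1,1],T[0,1])),2),'q',np.round(s['q'],2),'F',np.round(s['force'],1),'w',round(s['width'],4))
    print('total units shift',np.round(d,2),'turn',np.round(w,2))
E
python3 - <<'E'
from h import *
plan([.547,.204,.20],-11); plan([.547,.204,.20],169)
E
```

```text
t 0.15 pos [0.2432 0.6292 0.1887] yaw_y -111.14 q [ 1.49  0.36  0.01 -0.   -1.22 -0.29] F [-0.1 -0.2  0. ] w 0.0873
total units shift [ -0.27   7.18 -10.92] turn [-2.503e+01  1.000e-02 -2.000e-02]
t 0.15 pos [0.2432 0.6292 0.1887] yaw_y -111.14 q [ 1.49  0.36  0.01 -0.   -1.22 -0.29] F [-0.1 -0.2  0. ] w 0.0873
total units shift [ -0.27   7.18 -10.92] turn [ 1.997e+01 -1.000e-02 -1.000e-02]
```

carry_out:
  deltas:
    - [-0.1,0.65,-1,0,0,0]
    - [-0.1,0.65,-1,0,0,0]
    - [-0.1,0.65,-1,0,0,0]
    - [-0.1,0.65,-1,0,0,0]
    - [-0.1,0.65,-1,0,0,0]

```text
t: 0.65
eef_pos: [0.3831, 0.4331, 0.2055]
ee_rot: [1.63, 1.564, -1.873]
force: [1.8, 0.6, -0.1]
width: 0.088
```

carry_out:
  deltas:
    - [0,0.65,-1,1,0,0]
    - [0,0.75,-0.9,1,0,0]
    - [0,0.8,-0.8,1,0,0]
    - [0,0.8,-0.8,1,0,0]
    - [0,0.3,-0.3,1,0,0]

```text
t: 1.15
eef_pos: [0.4593, 0.2373, 0.2064]
ee_rot: [1.99, 1.563, -1.876]
force: [0.2, 0.8, 0.6]
width: 0.0877
```

carry_out:
  deltas:
    - [0,0,0,1,0,0]
    - [0,0,0,1,0,0]
    - [0,0,0,1,0,0]
    - [0,0,0,1,0,0]
    - [0,0,0,1,0,0]

```text
t: 1.65
eef_pos: [0.4591, 0.2321, 0.2062]
ee_rot: [2.243, 1.563, -1.994]
force: [0.6, 0.3, 0.1]
width: 0.0878
```

carry_out:
  deltas:
    - [0,0,0,1,0,0]
    - [0,0,0,1,0,0]
    - [0,0,0,1,0,0]
    - [0,0,0,1,0,0]
    - [0,0,0,1,0,0]

```text
t: 2.15
eef_pos: [0.4582, 0.2313, 0.2052]
ee_rot: [2.472, 1.561, -2.129]
force: [-0.1, 0.4, -0.1]
width: 0.0876
```

```bash
python3 - <<'E'
from h import *
plan([.547,.204,.23],169)
E
```

```text
t 2.15 pos [0.4582 0.2313 0.2052] yaw_y -173.63 q [ 0.85  0.09 -0.31  0.   -1.19 -0.74] F [-0.1  0.4 -0.1] w 0.0876
total units shift [-0.62 -2.13 -0.93] turn [ 4.34 -0.12 -0.07]
```

carry_out:
  deltas:
    - [-0.2,-0.7,-0.3,1,0,0]
    - [-0.2,-0.7,-0.3,1,0,0]
    - [-0.2,-0.7,-0.3,1,0,0]
    - [0,0,0,1,0,0]
    - [0,0,0,0.3,0,0]

```text
t: 2.65
eef_pos: [0.5454, 0.1974, 0.2287]
ee_rot: [2.664, 1.559, -2.249]
force: [-0.1, -0.1, -1.1]
width: 0.0875
```

```bash
python3 - <<'E'
from h import *
plan([.547,.204,.23],169)
T,s=pose(); f=cams.grab_frame('wrist'); f['Tw']=T@f['hand_eye']; np.save('pics/w1.npy',f,allow_pickle=True); save('w1',f)
E
```

```text
t 2.65 pos [0.5454 0.1974 0.2287] yaw_y 168.47 q [ 0.69  0.19 -0.13  0.   -1.26 -0.89] F [-0.1 -0.1 -1.1] w 0.0875
total units shift [-0.03 -0.01  0.17] turn [-0.13 -0.15 -0.08]
```

View pics/w1.png

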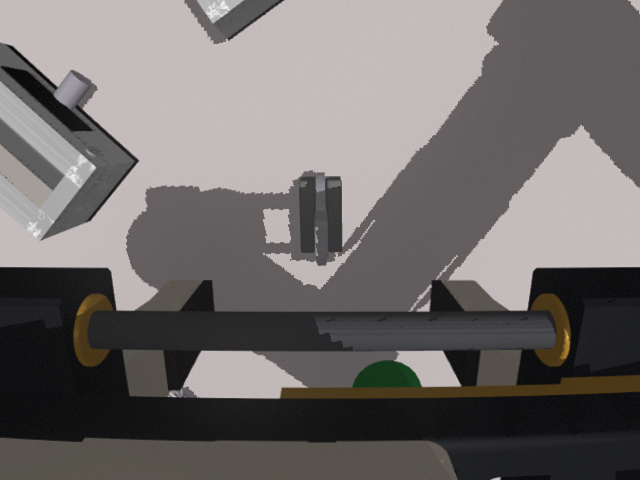

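The wrist view shows the disc edge-on between the fingers, at columns ~313–330 and rows 172–265. I'll zoom in.

```bash
python3 - <<'E'
from h import *
f=load('w1'); cv2.imwrite('pics/w1c.png',crop(f,280,160,80,115,5,1.6))
E
```

```text
(no output)
```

View pics/w1c.png

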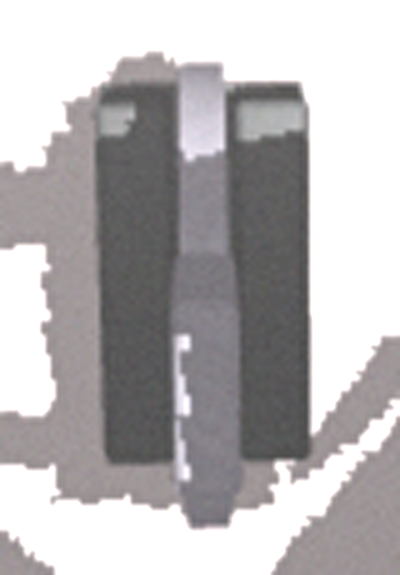

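```bash
python3 - <<'E'
from h import *
f=load('w1');s=load('scene0');t=load('top0'); T=f['Tw']
S=lambda u,v:((u+.5)/5-.5+280,(v+.5)/5-.5+160)
ang=lambda a,b:np.degrees(np.arctan2(*(b-a)[[1,0]]))
for z in (.121,.13):
  P=np.array([onz(f,*S(*c),z,T) for c in [(172,303),(239,303),(241,488),(176,488)]])
  print(z,np.round(P[:,:2],4).tolist(),P.mean(0),np.linalg.norm(P[1]-P[0]),np.linalg.norm(P[3]-P[0]),ang((P[0]+P[1])/2,(P[2]+P[3])/2))
P=np.array([onz(f,*S(*c),.035,T) for c in [(98,85),(304,85),(310,458),(106,460)]])
print('stand',np.round(P[:,:2],4).tolist(),P.mean(0),ang(P[0],P[3]),ang(P[1],P[2]),np.linalg.norm(P[1]-P[0]),np.linalg.norm(P[3]-P[0]))
# top centre of tab triangulated wrist-scene
S8=lambda u,v:((u+.5)/8-.5+370,(v+.5)/8-.5+135)
c=np.mean([S8(u,v) for u,v in [(285,85),(418,73),(422,107),(292,116)]],0)
w=np.mean([S(*c) for c in [(172,303),(239,303),(241,488),(176,488)]],0)
print(two(ray(s,*c),ray(f,*w,T)))
E
```

```text
0.121 [[0.5496, 0.1926], [0.5399, 0.1945], [0.5452, 0.2224], [0.5547, 0.2204]] [0.54735427 0.20747145 0.121     ] 0.009829943091475916 0.0283036957088367 79.37043419874023
0.13 [[0.5491, 0.1908], [0.5397, 0.1927], [0.5448, 0.2197], [0.5541, 0.2178]] [0.54694727 0.20523695 0.13      ] 0.009538247478690694 0.027463806424936853 79.37043419874004
stand [[0.5591, 0.1669], [0.522, 0.1745], [0.5343, 0.2447], [0.5727, 0.2372]] [0.54702119 0.20584988 0.035     ] 78.9981937976825 80.01887989014612 0.037874167636479925 0.07161470525841493
(array([0.54684384, 0.20470325, 0.13109483]), np.float64(0.0002256668159082756))
```

The tab top triangulates to (0.547, 0.205, 0.131) and the rays miss by 0.2 mm. The stand centre agrees, and the yaw is 79.4°. I'll align and descend to TCP z 0.095.

```bash
python3 - <<'E'
from h import *
plan([.547,.205,.095],169.4)
E
```

```text
t 2.7 pos [0.5453 0.1975 0.2287] yaw_y 168.51 q [ 0.69  0.19 -0.14  0.   -1.26 -0.89] F [ 0.6 -1.   0.6] w 0.0872
total units shift [ 3.34 -0.02  0.23] turn [-0.22 -0.15 -0.07]
```

carry_out:
  deltas:
    - [0.5,0,0.2,-0.2,-0.15,-0.1]
    - [0.5,0,0,0,0,0]
    - [0.5,0,0,0,0,0]
    - [0.5,0,0,0,0,0]
    - [0,0,0,0,0,0]

```text
t: 3.2
eef_pos: [0.5447, 0.2065, 0.1466]
ee_rot: [-0.98, 1.568, 0.415]
force: [-0.4, 0.4, -0.1]
width: 0.0876
```

```bash
python3 - <<'E'
from h import *
plan([.547,.205,.095],169.4)
T,s=pose(); f=cams.grab_frame('wrist'); f['Tw']=T@f['hand_eye']; np.save('pics/w2.npy',f,allow_pickle=True); save('w2',f)
E
```

```text
t 3.2 pos [0.5447 0.2065 0.1466] yaw_y 169.97 q [ 0.7   0.24 -0.26  0.   -1.07 -0.87] F [-0.4  0.4 -0.1] w 0.0876
total units shift [ 1.29 -0.06 -0.03] turn [0.14 0.03 0.04]
```

View pics/w2.png

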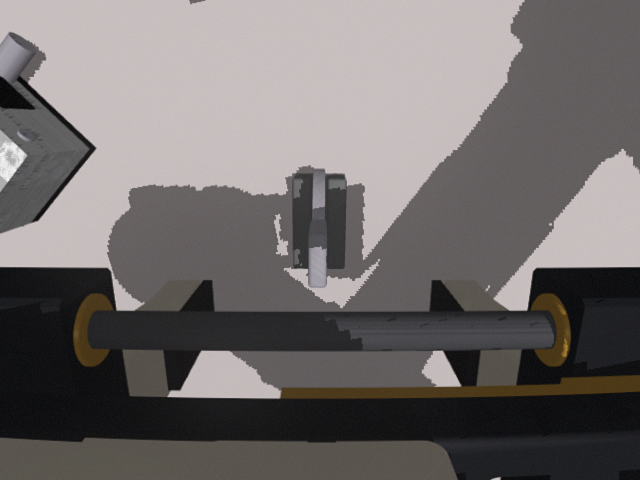

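The tab sits near the middle between the fingers (column 318 against 321). I'll finish the descent and grip.

carry_out:
  deltas:
    - [0.5,-0.05,0,0.1,0,0]
    - [0.4,0,0,0,0,0]
    - [0.3,0,0,0,0,0]
    - [0.1,0,0,0,0,0]
    - [0,0,0,0,0,0]

```text
t: 3.75
eef_pos: [0.5506, 0.2094, 0.1012]
ee_rot: [-0.954, 1.557, 0.441]
force: [-0.7, 0.4, 0.5]
width: 0.0873
```

```bash
python3 - <<'E'
from h import *
plan([.547,.205,.095],169.4)
E
```

```text
t 3.75 pos [0.5506 0.2094 0.1012] yaw_y 169.94 q [ 0.7   0.28 -0.32  0.   -0.96 -0.88] F [-0.7  0.4  0.5] w 0.0873
total units shift [ 0.15  0.07 -0.13] turn [0.13 0.12 0.17]
```

carry_out:
  deltas:
    - [0.15,0.05,-0.12,0.15,0.15,0.2]
    - [0,0,0,0,0,0]

```text
t: 3.95
eef_pos: [0.5483, 0.2053, 0.0964]
ee_rot: [2.271, 1.568, -2.627]
force: [-0.7, 0.9, 0.4]
width: 0.0876
```

```bash
python3 - <<'E'
from h import *
plan([.547,.205,.095],169.4)
E
```

```text
t 3.95 pos [0.5483 0.2053 0.0964] yaw_y 169.33 q [ 0.69  0.29 -0.31 -0.   -0.97 -0.88] F [-0.7  0.9  0.4] w 0.0876
total units shift [ 0.03  0.03 -0.01] turn [-0.02 -0.02 -0.03]
```

Aligned to within 1.5 mm, so I close.

carry_out:
  deltas:
    - [0.03,0.03,0,0,0,0]
    - [0,0,0,0,0,0]
    - [0,0,0,0,0,0]
    - [0,0,0,0,0,0]
    - [0,0,0,0,0,0]
  hand: 1
  newtons: 35

```text
t: 4.45
eef_pos: [0.5478, 0.2058, 0.0963]
ee_rot: [2.191, 1.57, -2.708]
force: [-0.1, -0.1, -0.2]
width: 0.0531
```

carry_out:
  deltas:
    - [0,0,0,0,0,0]
    - [0,0,0,0,0,0]
    - [0,0,0,0,0,0]

```text
t: 4.75
eef_pos: [0.5478, 0.2059, 0.0964]
ee_rot: [2.166, 1.57, -2.733]
force: [0.4, -0.4, -0.5]
width: 0.0292
```

```bash
python3 - <<'E'
from h import *
plan([.547,.205,.195],169.4)
E
```

```text
t 4.75 pos [0.5478 0.2059 0.0964] yaw_y 169.33 q [ 0.69  0.29 -0.32 -0.   -0.97 -0.88] F [ 0.4 -0.4 -0.5] w 0.0292
total units shift [-2.46  0.02 -0.03] turn [-0.02 -0.   -0.01]
```

carry_out:
  deltas:
    - [0,0,0,0,0,0]
    - [0,0,0,0,0,0]
    - [0,0,0,0,0,0]
    - [0,0,0,0,0,0]
    - [0,0,0,0,0,0]

```text
t: 5.25
eef_pos: [0.5478, 0.2059, 0.0964]
ee_rot: [2.184, 1.57, -2.714]
force: [0.6, -0.6, 0.4]
width: 0.0
```

carry_out:
  deltas:
    - [-0.2,0,0,0,0,0]
    - [-0.2,0,0,0,0,0]
    - [-0.2,0,0,0,0,0]
    - [-0.2,0,0,0,0,0]
    - [0,0,0,0,0,0]

```text
t: 5.75
eef_pos: [0.5484, 0.2061, 0.1322]
ee_rot: [-1.041, 1.57, 0.344]
force: [0.7, 0.2, 0.7]
width: 0.0002
```

```bash
python3 - <<'E'
from h import *
plan([.547,.205,.195],169.4)
f=cams.grab_frame('scene');cv2.imwrite('pics/s2c.png',crop(f,340,60,130,150,4))
E
```

```text
t 5.75 pos [0.5484 0.2061 0.1322] yaw_y 169.34 q [ 0.69  0.26 -0.27  0.   -1.04 -0.88] F [0.7 0.2 0.7] w 0.0002
total units shift [-1.57  0.03 -0.03] turn [-0.01  0.01  0.01]
```

View pics/s2c.png

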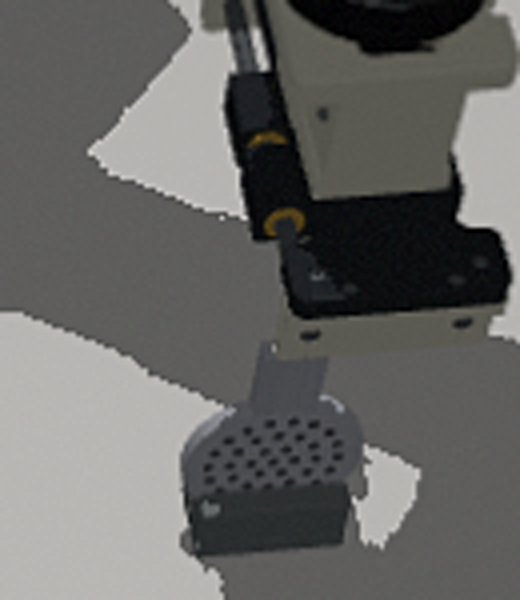

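The fingers closed to zero, so the grip missed. In the scene crop the gripper sits behind the tab. I'll look again from the wrist.

```bash
python3 - <<'E'
from h import *
T,s=pose(); f=cams.grab_frame('wrist'); f['Tw']=T@f['hand_eye']; np.save('pics/w3.npy',f,allow_pickle=True); save('w3',f)
f2=cams.grab_frame('scene'); save('s3',f2); np.save('pics/s3.npy',f2,allow_pickle=True)
print('tcp in scene',proj(f2,T[:3,3]),'wrist',proj(f,T[:3,3],f['Tw']), 'tab exp scene',proj(f2,[.547,.205,.131]),'wrist',proj(f,[.547,.205,.131],f['Tw']))
E
```

```text
tcp in scene [414.91679741 146.66604024] wrist [322.0053136  272.52566262] tab exp scene [414.09761263 146.52067737] wrist [323.86625748 269.8798074 ]
```

View pics/w3.png

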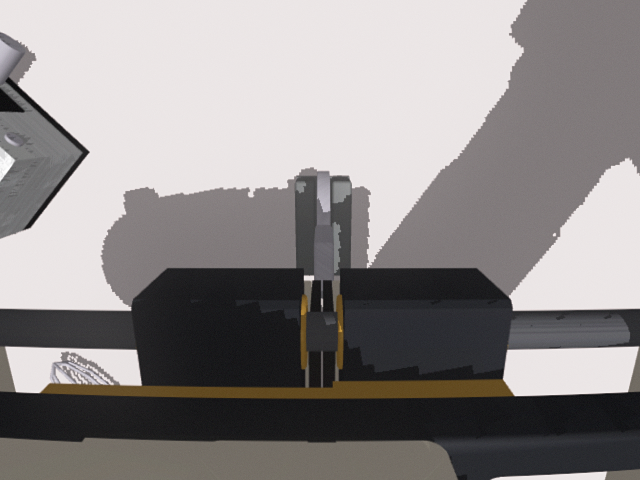

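View pics/s3.png

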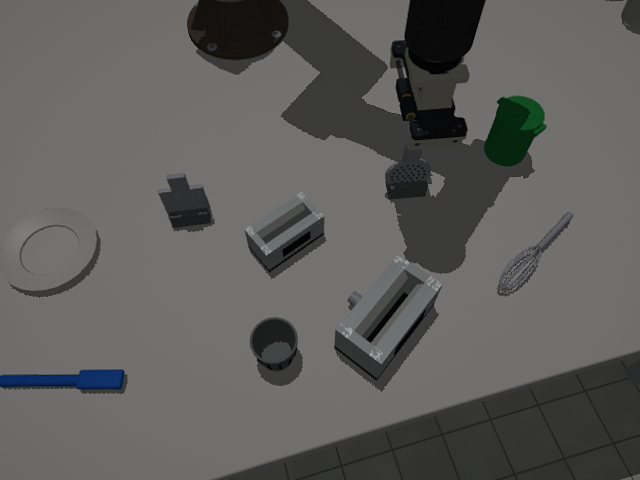

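```bash
python3 - <<'E'
from h import *
f=load('w3'); cv2.imwrite('pics/w3c.png',crop(f,270,160,110,240,2.5,1.5)); cv2.imwrite('pics/w3d.png',crop(f,285,210,80,80,7,1.8))
f2=load('s3'); cv2.imwrite('pics/s3c.png',crop(f2,380,90,100,110,5,2.2))
T=f['Tw']@np.linalg.inv(f['hand_eye'])
for x in (0,-.019,-.035,-.066,-.1):
  for z in(-.0095,.0095): 
    P=(T@[x,0,z,1])[:3]; print(x,z,proj(f2,P),proj(f,P,f['Tw']))
E
```

```text
0 -0.0095 [409.41655673 147.11934553] [322.01668772 253.89347909]
0 0.0095 [420.4151241  146.21230492] [321.99408383 290.70025951]
-0.019 -0.0095 [410.96358584 139.92711699] [322.11979519 266.39464036]
-0.019 0.0095 [422.15466519 139.00718354] [322.0920326  306.39182143]
-0.035 -0.0095 [412.31009797 133.67099677] [322.22382179 279.0129756 ]
-0.035 0.0095 [423.66873784 132.73985437] [322.19024729 322.13111781]
-0.066 -0.0095 [415.04039023 120.99666541] [322.49012483 311.34178323]
-0.066 0.0095 [426.7387932  120.04282129] [322.43878086 361.98303415]
-0.1 -0.0095 [418.23473101 106.18683932] [322.94961359 367.21487957]
-0.1 0.0095 [430.33065599 105.2064582 ] [322.85719626 429.15479192]
```

View pics/w3d.png

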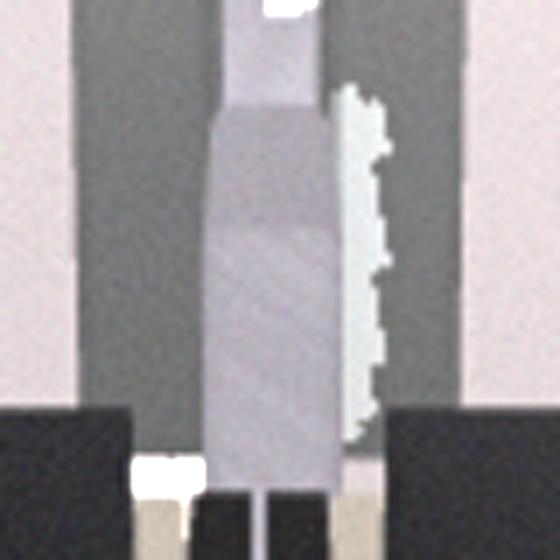

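View pics/s3c.png

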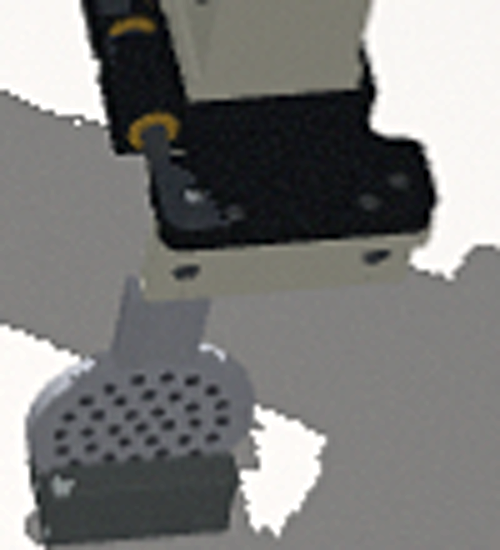

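In the w1 picture the open fingertips' inner edges are 218 px apart at row 280. For 88 mm that means a depth of 0.170 m, which puts the tip edge at tool x ≈ −0.035. So the visible fingertips end about 35 mm behind the reported TCP. That explains the miss, because the tips closed at z ≈ 0.131, right at the tab's top. I'll reopen and go about 35 mm deeper while watching force and pictures.

carry_out:
  deltas:
    - [0,0,0,0,0,0]
    - [0,0,0,0,0,0]
    - [0,0,0,0,0,0]
    - [0,0,0,0,0,0]
    - [0,0,0,0,0,0]
  hand: 0.3

```text
t: 6.4
eef_pos: [0.5466, 0.205, 0.1288]
ee_rot: [2.322, 1.566, -2.577]
force: [-0.3, -0.4, 0.4]
width: 0.0347
```

carry_out:
  deltas:
    - [0,0.05,0,0,0,0]
    - [0,0,0,0,0,0]
    - [0.3,0,0,0,0,0]
    - [0.3,0,0,0,0,0]
    - [0.2,0,0,0,0,0]

```text
t: 6.9
eef_pos: [0.5447, 0.2058, 0.0952]
ee_rot: [2.211, 1.568, -2.688]
force: [-0.0, 0.8, -0.3]
width: 0.0611
```

```bash
python3 - <<'E'
from h import *
plan([.547,.205,.060],169.4)
T,s=pose(); f=cams.grab_frame('wrist'); f['Tw']=T@f['hand_eye']; np.save('pics/w4.npy',f,allow_pickle=True); save('w4',f)
E
```

```text
t 6.9 pos [0.5447 0.2058 0.0952] yaw_y 169.32 q [ 0.7   0.29 -0.32 -0.   -0.96 -0.88] F [-0.   0.8 -0.3] w 0.0611
total units shift [ 0.88 -0.06 -0.01] turn [-0.02 -0.02 -0.03]
```

View pics/w4.png

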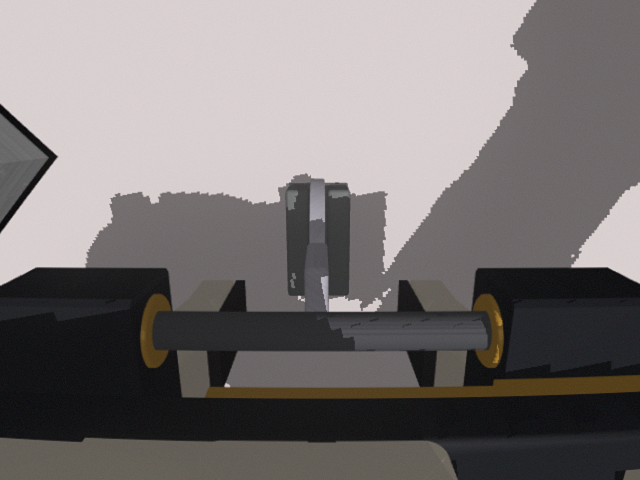

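The tab lies between the fingers and nothing is touching. The gripper's crossbar is at tool x ≈ −0.106, so it will clear the tab top. I continue down gently.

carry_out:
  deltas:
    - [0.2,-0.06,0,0,0,0]
    - [0.2,0,0,0,0,0]
    - [0.2,0,0,0,0,0]
    - [0.2,0,0,0,0,0]
    - [0,0,0,0,0,0]

```text
t: 7.45
eef_pos: [0.5458, 0.2042, 0.0574]
ee_rot: [2.302, 1.563, -2.597]
force: [0.0, 0.6, 0.2]
width: 0.0613
```

```bash
python3 - <<'E'
from h import *
plan([.547,.205,.060],169.4)
T,s=pose(); f=cams.grab_frame('wrist'); f['Tw']=T@f['hand_eye']; np.save('pics/w5.npy',f,allow_pickle=True); save('w5',f)
E
```

```text
t 7.45 pos [0.5458 0.2042 0.0574] yaw_y 169.29 q [ 0.69  0.33 -0.36 -0.   -0.89 -0.88] F [0.  0.6 0.2] w 0.0613
total units shift [-0.06 -0.03  0.03] turn [-0.03 -0.07 -0.08]
```

View pics/w5.png

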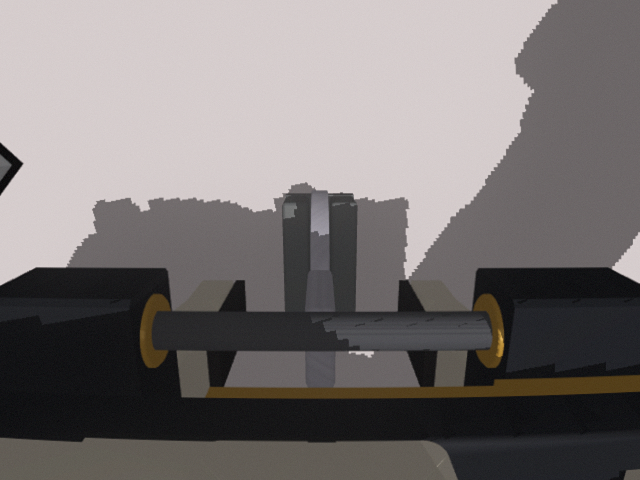

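The tab now reaches rows 270–388 between the fingers (rows 280–395). I trim the tilt and close.

carry_out:
  deltas:
    - [-0.05,-0.03,0.03,0,-0.07,-0.08]
    - [0,0,0,0,0,0]
    - [0,0,0,0,0,0]
    - [0,0,0,0,0,0]
    - [0,0,0,0,0,0]
  hand: 1
  newtons: 35

```text
t: 8.0
eef_pos: [0.5487, 0.2061, 0.062]
ee_rot: [-0.875, 1.566, 0.51]
force: [-0.0, -0.2, 0.6]
width: 0.0272
```

carry_out:
  deltas:
    - [0,0,0,0,0,0]
    - [0,0,0,0,0,0]
    - [0,0,0,0,0,0]
    - [0,0,0,0,0,0]

```text
t: 8.4
eef_pos: [0.5488, 0.2062, 0.0622]
ee_rot: [-0.861, 1.566, 0.523]
force: [-0.1, -0.2, -0.3]
width: 0.0098
```

```bash
python3 - <<'E'
from h import *
plan([.547,.205,.160],169.4)
E
```

```text
t 8.4 pos [0.5488 0.2062 0.0622] yaw_y 169.32 q [ 0.69  0.32 -0.36  0.   -0.88 -0.88] F [-0.1 -0.2 -0.3] w 0.0098
total units shift [-2.45  0.03 -0.03] turn [-0.02  0.05  0.05]
```

Opening is 9.8 mm on a 10 mm tab, so it is gripped. I lift straight up.

carry_out:
  deltas:
    - [-0.2,0,0,0,0,0]
    - [-0.4,0,0,0,0,0]
    - [-0.5,0,0,0,0,0]
    - [-0.5,0,0,0,0,0]
    - [-0.5,0,0,0,0,0]

```text
t: 8.9
eef_pos: [0.5457, 0.2043, 0.1466]
ee_rot: [2.393, 1.567, -2.507]
force: [-0.2, 0.0, -1.4]
width: 0.0097
```

carry_out:
  deltas:
    - [-0.4,0,0,0,0,0]
    - [-0.2,0,0,0,0,0]
    - [0,0,0,0,0,0]

```text
t: 9.2
eef_pos: [0.5469, 0.205, 0.1757]
ee_rot: [-0.844, 1.569, 0.54]
force: [-0.1, 0.8, -1.8]
width: 0.0098
```

```bash
python3 - <<'E'
from h import *
plan([.592,-.04,.170],202.7)
T,s=pose(); f=cams.grab_frame('wrist'); f['Tw']=T@f['hand_eye']; np.save('pics/w6.npy',f,allow_pickle=True); save('w6',f)
f=cams.grab_frame('scene');save('s6',f)
E
```

```text
t 9.2 pos [0.5469 0.205  0.1757] yaw_y 169.29 q [ 0.69  0.22 -0.22  0.   -1.13 -0.88] F [-0.1  0.8 -1.8] w 0.0098
total units shift [ 0.14 -2.25 -5.81] turn [-8.35  0.01  0.02]
```

View pics/w6.png

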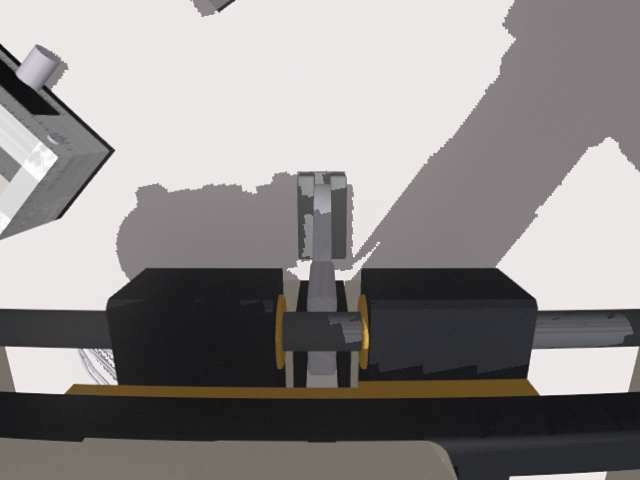

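View pics/s6.png

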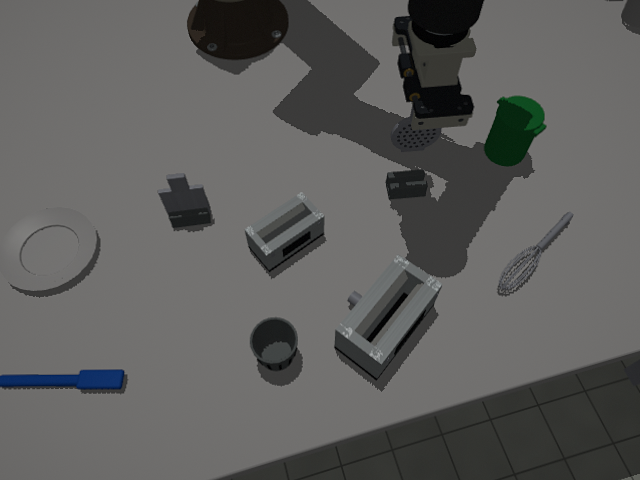

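The disc hangs from the gripper in both views and its stand is empty at (407,184). The wrist force shows about 1.8 N of weight. I move over the housing.

carry_out:
  deltas:
    - [0,-0.2,-0.5,0,0,0]
    - [0,-0.3,-0.8,0,0,0]
    - [0,-0.4,-0.9,0,0,0]
    - [0,-0.4,-0.9,0,0,0]
    - [0,-0.4,-0.9,0,0,0]

```text
t: 9.8
eef_pos: [0.5809, 0.0332, 0.168]
ee_rot: [2.07, 1.561, -2.822]
force: [0.1, 0.2, -1.1]
width: 0.0099
```

carry_out:
  deltas:
    - [0,-0.3,-0.8,-0.5,0,0]
    - [0,-0.1,-0.3,-1,0,0]
    - [0,0,0,-1,0,0]
    - [0,0,0,-1,0,0]
    - [0,0,0,-1,0,0]

```text
t: 10.3
eef_pos: [0.5859, -0.0215, 0.1603]
ee_rot: [1.693, 1.549, -2.882]
force: [-0.1, 0.6, -1.2]
width: 0.0098
```

carry_out:
  deltas:
    - [0,0,0,-1,0,0]
    - [0,0,0,-1,0,0]
    - [0,0,0,-1,0,0]
    - [0,0,0,-0.5,0,0]
    - [0,0,0,0,0,0]

```text
t: 10.8
eef_pos: [0.5819, -0.0226, 0.1529]
ee_rot: [1.402, 1.537, -2.918]
force: [0.5, 0.2, -0.4]
width: 0.0094
```

```bash
python3 - <<'E'
from h import *
plan([.592,-.04,.175],202.7)
T,s=pose(); f=cams.grab_frame('wrist'); f['Tw']=T@f['hand_eye']; np.save('pics/w7.npy',f,allow_pickle=True); save('w7',f)
E
```

```text
t 10.8 pos [ 0.5819 -0.0226  0.1529] yaw_y -157.51 q [ 0.3   0.26 -0.22 -0.   -1.13  0.1 ] F [ 0.5  0.2 -0.4] w 0.0094
total units shift [-0.56 -0.05 -0.5 ] turn [-0.05  0.08 -0.48]
```

View pics/w7.png

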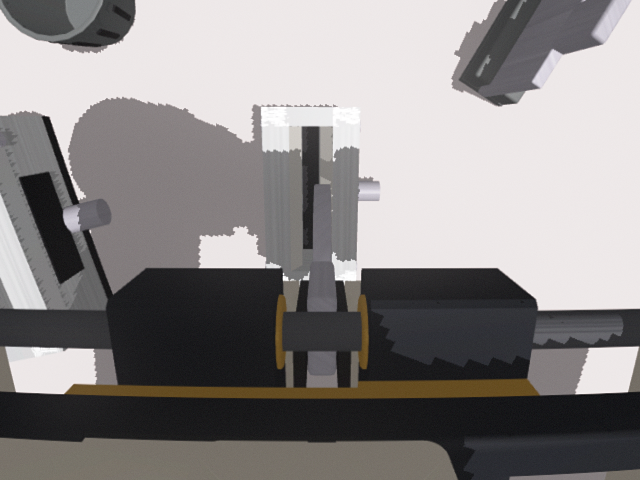

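The housing lies below with its slot parallel to the disc. The top's edges are at columns 262–360 and the dark slot at about column 310. Height sagged and a tilt of about 2° crept in, so I fix both and then measure.

carry_out:
  deltas:
    - [-0.5,0,-0.4,0,0.1,-0.5]
    - [0,0,0,0,0,0]

```text
t: 11.05
eef_pos: [0.5888, -0.0379, 0.1725]
ee_rot: [-2.67, 1.569, -0.709]
force: [0.9, 0.3, 0.3]
width: 0.0101
```

```bash
python3 - <<'E'
from h import *
plan([.592,-.04,.175],202.7)
T,s=pose(); f=cams.grab_frame('wrist'); f['Tw']=T@f['hand_eye']; np.save('pics/w8.npy',f,allow_pickle=True); save('w8',f)
cv2.imwrite('pics/w8c.png',crop(f,245,90,140,200,3,1.1))
f=cams.grab_frame('top');save('t8',f);np.save('pics/t8.npy',f,allow_pickle=True)
cv2.imwrite('pics/t8c.png',crop(f,270,190,150,120,5,1.3))
E
```

```text
t 11.05 pos [ 0.5888 -0.0379  0.1725] yaw_y -157.65 q [ 0.27  0.23 -0.21  0.   -1.13  0.12] F [0.9 0.3 0.3] w 0.0101
total units shift [-0.06 -0.05 -0.08] turn [-0.09 -0.02  0.01]
```

View pics/w8c.png

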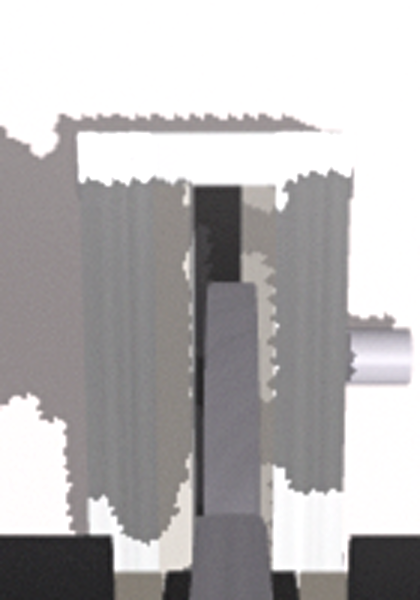

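View pics/t8c.png

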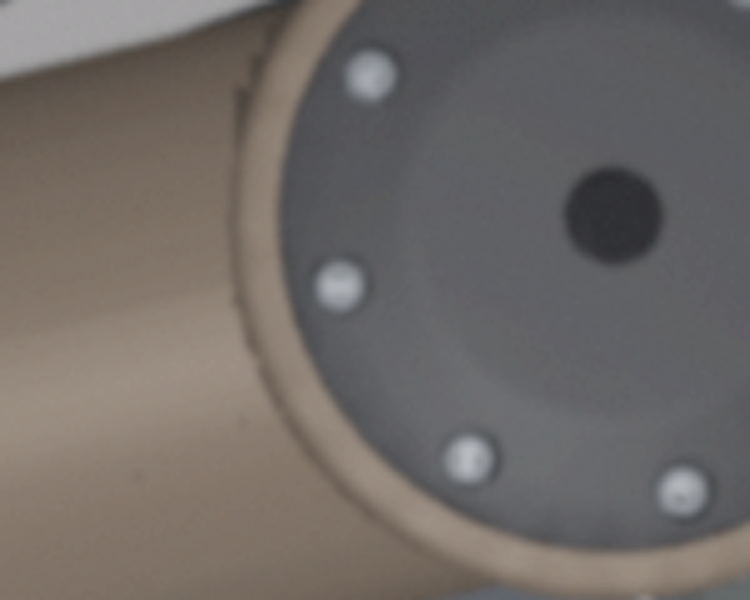

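```bash
python3 - <<'E'
from h import *
f=load('w8'); Tw=f['Tw']; T=Tw@np.linalg.inv(f['hand_eye']); Ti=np.linalg.inv(T)
S=lambda u,v:((u+.5)/3-.5+245,(v+.5)/3-.5+90)
tool=lambda P:(Ti@np.r_[P,1])[:3]*1000
def tz(u,v,z): return np.round(tool(onz(f,*S(u,v),z,Tw)),1)
print('L outer',tz(78,135,.064),tz(84,300,.064),tz(88,495,.064))
print('R outer',tz(353,175,.064),tz(349,330,.064),tz(344,495,.064))
print('far edge',tz(78,132,.064),tz(340,132,.064))
print('slot L',tz(193,190,.05),tz(192,400,.05),'R',tz(241,190,.05),tz(241,275,.05))
print('slot end far', tz(215,185,.064))
# disc edge in tool plane z=-42 approx
Th=f['hand_eye']
for u,v in [(206,287),(256,287)]:
  o,d=ray(f,*S(u,v),Th); k=(-.042-o[2])/d[2]; print('disc',np.round((o+d*k)*1000,1))
for u,v in [(191,517),(264,517),(190,600),(270,600)]:
  o,d=ray(f,*S(u,v),Th); k=(-.015-o[2])/d[2]; print('tab',np.round((o+d*k)*1000,1))
E
```

```text
L outer [108.7 -35.7 -64.1] [108.6 -35.3 -25.3] [108.5 -35.7  23.8]
R outer [108.6  28.9 -54.9] [108.5  28.8 -17.9] [108.5  28.5  23.8]
far edge [108.7 -35.7 -64.8] [108.6  25.6 -64.8]
slot L [122.6  -9.2 -50.6] [122.5  -9.8   2.6] R [122.6   2.6 -50.6] [122.6   2.7 -29.5]
slot end far [108.6  -3.6 -52.5]
disc [  5.6  -4.  -42. ]
disc [  5.6   3.9 -42. ]
tab [-29.4  -5.6 -15. ]
tab [-29.4   4.5 -15. ]
tab [-60.1  -4.8 -15. ]
tab [-60.1   4.3 -15. ]
```

In the tool frame the slot runs parallel and is centred at y = −3.4 mm, z = −2.7 mm. Measured sizes check out: width 64.3 (64), slot 12 (13), disc 7.9 (8). I set the target from this.

```bash
python3 - <<'E'
from h import *
f=load('w8'); T=f['Tw']@np.linalg.inv(f['hand_eye'])
P=(T@[0,-.0034,-.0013,1])[:3]; print('target',P)
plan([P[0],P[1],.13],-157.65)
E
```

```text
target [ 0.59241063 -0.03778008  0.17252723]
t 11.15 pos [ 0.5869 -0.037   0.1699] yaw_y -157.68 q [ 0.27  0.23 -0.21 -0.   -1.13  0.12] F [ 0.   0.4 -1.7] w 0.01
total units shift [ 1.   -0.12 -0.07] turn [-0.01  0.01 -0.05]
```

carry_out:
  deltas:
    - [0.5,-0.12,-0.07,0,0,0]
    - [0.4,0,0,0,0,0]
    - [0,0,0,0,0,0]
    - [0,0,0,0,0,0]

```text
t: 11.55
eef_pos: [0.5923, -0.0381, 0.1336]
ee_rot: [1.274, 1.568, -3.051]
force: [0.1, -0.1, -1.2]
width: 0.0095
```

```bash
python3 - <<'E'
from h import *
plan([.5924,-.0378,.13],-157.65)
T,s=pose(); f=cams.grab_frame('wrist'); f['Tw']=T@f['hand_eye']; np.save('pics/w9.npy',f,allow_pickle=True); save('w9',f)
plan([.5924,-.0378,.13],-157.65)
cv2.imwrite('pics/w9c.png',crop(f,235,100,150,195,3,1.1))
E
```

```text
t 11.55 pos [ 0.5923 -0.0381  0.1336] yaw_y -157.81 q [ 0.26  0.27 -0.25 -0.   -1.05  0.12] F [ 0.1 -0.1 -1.2] w 0.0095
total units shift [ 0.09 -0.01  0.01] turn [-0.04  0.01 -0.04]
t 11.6 pos [ 0.5922 -0.038   0.1336] yaw_y -157.81 q [ 0.26  0.27 -0.25 -0.   -1.05  0.12] F [ 0.5  0.1 -1.1] w 0.0094
total units shift [ 0.09 -0.01  0.  ] turn [-0.04  0.01 -0.04]
```

View pics/w9c.png

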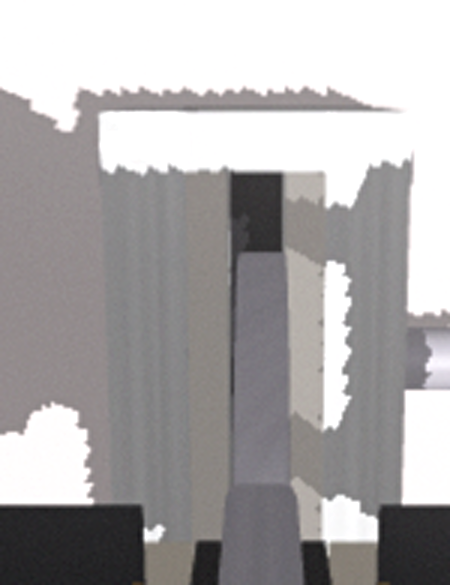

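```bash
python3 - <<'E'
from h import *
f=load('w9'); Tw=f['Tw']; T=Tw@np.linalg.inv(f['hand_eye']); Ti=np.linalg.inv(T)
S=lambda u,v:((u+.5)/3-.5+235,(v+.5)/3-.5+100)
tz=lambda u,v,z: np.round((Ti@np.r_[onz(f,*S(u,v),z,Tw),1])[:3]*1000,1)
print('L outer',tz(98,112,.064),tz(103,300,.064))
print('R outer',tz(413,150,.064),tz(409,250,.064),tz(403,490,.064))
print('mouth',tz(186,180,.064),tz(189,500,.064),tz(326,175,.064),tz(323,480,.064))
print('slot L',tz(231,180,.05),tz(231,350,.05),'R',tz(283,180,.05),tz(283,245,.05))
print('slot end far', tz(255,170,.064))
Th=f['hand_eye']
for u,v in [(236,253),(288,253)]:
  o,d=ray(f,*S(u,v),Th); k=(-.042-o[2])/d[2]; print('disc',np.round((o+d*k)*1000,1))
E
```

```text
L outer [ 69.5 -33.2 -63.3] [ 69.5 -33.3 -24.5]
R outer [ 69.7  31.3 -55.6] [ 69.7  31.1 -35. ] [69.7 31.3 17.8]
mouth [ 69.5 -15.4 -49.5] [ 69.6 -15.8  20. ] [ 69.6  13.5 -50.5] [69.7 13.7 15.4]
slot L [ 83.6  -6.4 -48.5] [ 83.6  -6.6 -10.7] R [ 83.6   4.9 -48.5] [ 83.6   4.9 -34.3]
slot end far [ 69.6  -1.2 -51.5]
disc [ 10.5  -4.1 -42. ]
disc [ 10.5   4.4 -42. ]
```

Slot centre is at y = −0.9 mm and the disc at +0.15 mm, so I shift −1 mm. The z alignment is good. I start down.

carry_out:
  deltas:
    - [0.2,-0.03,0,0,0,-0.04]
    - [0.2,0,0,0,0,0]
    - [0.2,0,0,0,0,0]
    - [0,0,0,0,0,0]

```text
t: 12.0
eef_pos: [0.5941, -0.0372, 0.1093]
ee_rot: [-1.331, 1.568, 0.627]
force: [-0.1, -0.7, -1.4]
width: 0.0097
```

```bash
python3 - <<'E'
from h import *
plan([.5932,-.0377,.061],-157.7)
E
```

```text
t 12.0 pos [ 0.5941 -0.0372  0.1093] yaw_y -157.81 q [ 0.26  0.29 -0.28 -0.   -1.    0.12] F [-0.1 -0.7 -1.4] w 0.0097
total units shift [ 1.21  0.03 -0.  ] turn [-0.03  0.01  0.04]
```

carry_out:
  deltas:
    - [0.15,0.03,0,0,0,0.04]
    - [0.15,0,0,0,0,0]
    - [0.15,0,0,0,0,0]
    - [0,0,0,0,0,0]

```text
t: 12.4
eef_pos: [0.5929, -0.0377, 0.0896]
ee_rot: [0.768, 1.57, 2.726]
force: [-0.7, 0.2, -1.5]
width: 0.0097
```

```bash
python3 - <<'E'
from h import *
plan([.5932,-.0377,.061],-157.7)
E
```

```text
t 12.4 pos [ 0.5929 -0.0377  0.0896] yaw_y -157.81 q [ 0.26  0.31 -0.3  -0.   -0.96  0.12] F [-0.7  0.2 -1.5] w 0.0097
total units shift [ 0.71 -0.01 -0.  ] turn [-0.03  0.01 -0.01]
```

In the slot with no side force. Continuing.

carry_out:
  deltas:
    - [0.15,0,0,0,0,0]
    - [0.15,0,0,0,0,0]
    - [0.15,0,0,0,0,0]
    - [0,0,0,0,0,0]

```text
t: 12.8
eef_pos: [0.593, -0.0377, 0.07]
ee_rot: [0.673, 1.57, 2.631]
force: [0.1, -0.4, -1.2]
width: 0.0097
```

```bash
python3 - <<'E'
from h import *
plan([.5932,-.0377,.061],-157.7)
E
```

```text
t 12.8 pos [ 0.593  -0.0377  0.07  ] yaw_y -157.81 q [ 0.26  0.33 -0.33 -0.   -0.92  0.12] F [ 0.1 -0.4 -1.2] w 0.0097
total units shift [ 0.22 -0.01 -0.  ] turn [-0.03  0.01 -0.01]
```

carry_out:
  deltas:
    - [0.08,0,0,0,0,0]
    - [0.06,0,0,0,0,0]
    - [0,0,0,0,0,0]

```text
t: 13.1
eef_pos: [0.5931, -0.0377, 0.0639]
ee_rot: [0.709, 1.57, 2.668]
force: [0.3, 0.6, -1.6]
width: 0.0096
```

carry_out:
  deltas:
    - [0.05,0,0,0,0,0]
    - [0,0,0,0,0,0]

```text
t: 13.3
eef_pos: [0.5936, -0.0377, 0.0624]
ee_rot: [-1.582, 1.57, 0.377]
force: [0.3, -0.2, -1.0]
width: 0.0098
```

carry_out:
  deltas:
    - [0.05,0,0,0,0,0]
    - [0,0,0,0,0,0]

```text
t: 13.5
eef_pos: [0.5948, -0.0379, 0.0627]
ee_rot: [-2.045, 1.567, -0.086]
force: [0.2, -0.3, -1.7]
width: 0.01
```

```bash
python3 - <<'E'
from h import *
plan([.5932,-.0377,.059],-157.7)
E
```

```text
t 13.5 pos [ 0.5948 -0.0379  0.0627] yaw_y -157.73 q [ 0.26  0.34 -0.33  0.   -0.9   0.12] F [ 0.2 -0.3 -1.7] w 0.01
total units shift [0.09 0.04 0.02] turn [-0.01 -0.02  0.04]
```

carry_out:
  deltas:
    - [0.08,0.04,0.02,0,0,0.04]
    - [0,0,0,0,0,0]
    - [0,0,0,0,0,0]

```text
t: 13.8
eef_pos: [0.5956, -0.0379, 0.0628]
ee_rot: [-2.23, 1.564, -0.269]
force: [-0.2, 0.0, -1.5]
width: 0.0096
```

```bash
python3 - <<'E'
from h import *
plan([.5932,-.0377,.057],-157.7)
E
```

```text
t 13.8 pos [ 0.5956 -0.0379  0.0628] yaw_y -157.66 q [ 0.27  0.34 -0.34  0.   -0.89  0.12] F [-0.2  0.  -1.5] w 0.0096
total units shift [0.14 0.05 0.03] turn [ 0.01 -0.06  0.08]
```

```bash
python3 - <<'E'
from h import *
T,s=pose(); print(s['joint_efforts'],s['moment'],s['qd']); f=cams.grab_frame('wrist'); f['Tw']=T@f['hand_eye']; np.save('pics/w10.npy',f,allow_pickle=True); save('w10',f)
f=cams.grab_frame('scene');save('s10',f);cv2.imwrite('pics/s10c.png',crop(f,220,110,150,170,4.5,1.8))
E
```

```text
[ 8.80580395e-03 -5.28912449e+01  2.52146226e+01  6.12477690e+00
  4.14700073e-02 -3.67251096e-04] [ 0.02199816  0.06262845 -0.0490555 ] [ 0.00103716 -0.00074187 -0.00138787 -0.00010576  0.00332099 -0.00045898]
```

View pics/w10.png

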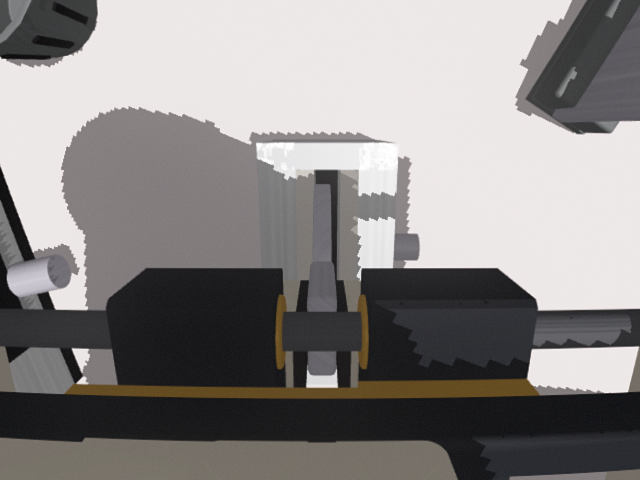

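View pics/s10c.png

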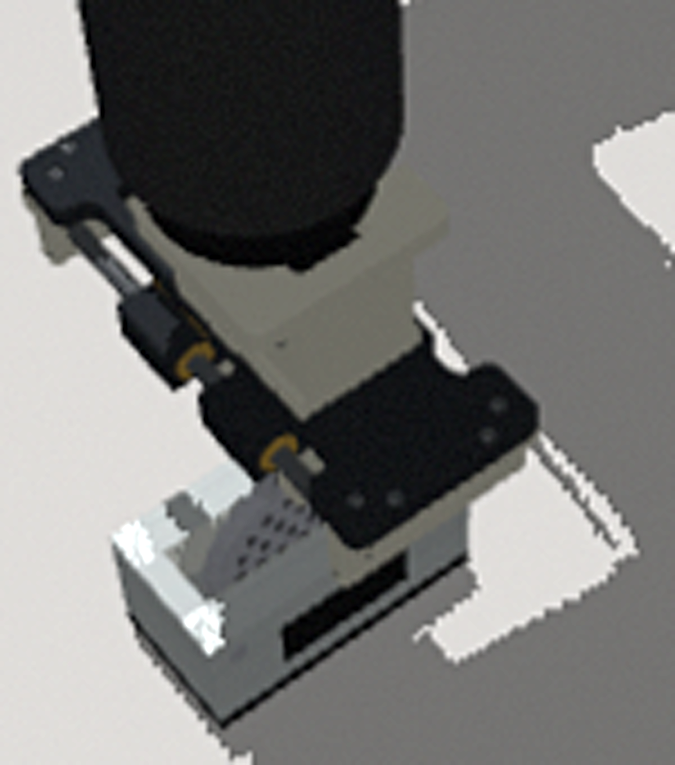

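The disc is inside the slot, lying toward its left wall. Height has stalled at 0.0628 without clear force. I try a slightly bigger step down with sideways and tilt correction.

carry_out:
  deltas:
    - [0.12,0.06,0,0,-0.06,0.08]

```text
t: 14.0
eef_pos: [0.5966, -0.039, 0.0617]
ee_rot: [-2.194, 1.565, -0.231]
force: [-8.8, 3.6, 53.3]
width: 0.01
```

```bash
python3 - <<'E'
from h import *
plan([.5932,-.0377,.057],-157.7); print(arm.get_state()['moment'])
E
```

```text
t 14.0 pos [ 0.5966 -0.039   0.0617] yaw_y -157.52 q [ 0.26  0.34 -0.33  0.   -0.89  0.13] F [-8.8  3.6 53.3] w 0.01
total units shift [0.12 0.07 0.06] turn [ 0.05 -0.05  0.06]
[ 1.26581977  4.03375191 -0.0681711 ]
```

53 N upward means the disc is on the slot's floor at TCP z ≈ 0.062. I relax the press and recentre slightly.

carry_out:
  deltas:
    - [-0.02,0.06,0.05,0,-0.05,0.06]
    - [0,0,0,0,0,0]
    - [0,0,0,0,0,0]

```text
t: 14.3
eef_pos: [0.5944, -0.0379, 0.0632]
ee_rot: [-1.516, 1.569, 0.447]
force: [-0.7, 0.3, -1.0]
width: 0.01
```

```bash
python3 - <<'E'
from h import *
plan([.5932,-.0377,.062],-157.7); print(arm.get_state()['moment'])
T,s=pose(); f=cams.grab_frame('wrist'); f['Tw']=T@f['hand_eye']; np.save('pics/w11.npy',f,allow_pickle=True); save('w11',f)
cv2.imwrite('pics/w11c.png',crop(f,235,120,180,170,4,1.1))
E
```

```text
t 14.3 pos [ 0.5944 -0.0379  0.0632] yaw_y -157.51 q [ 0.26  0.34 -0.33 -0.   -0.9   0.13] F [-0.7  0.3 -1. ] w 0.01
total units shift [0.03 0.03 0.02] turn [0.05 0.   0.03]
[0.01100751 0.01056822 0.02773523]
```

View pics/w11c.png

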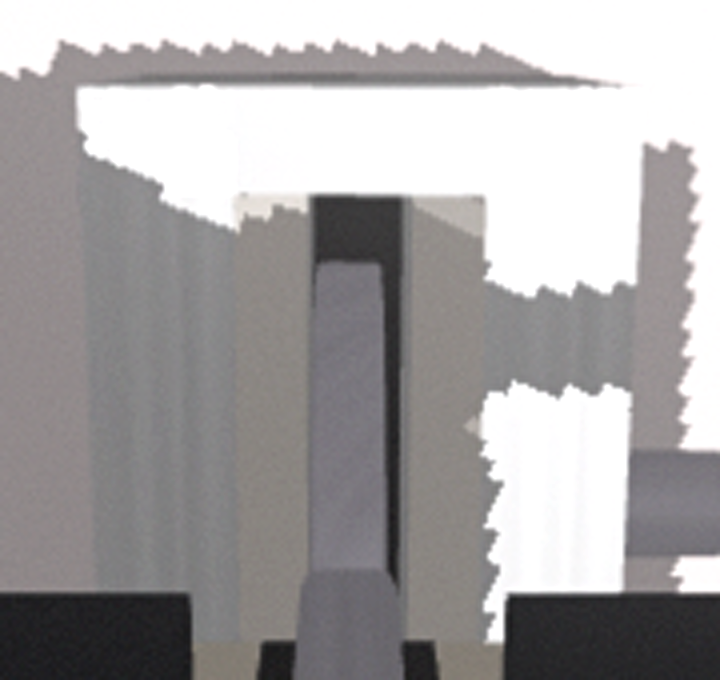

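The disc stands parallel in the slot, slightly left of centre. I nudge it 1–1.5 mm toward the middle and lower the last millimetre.

carry_out:
  deltas:
    - [0.03,0.04,0,0,0,0.03]

```text
t: 14.45
eef_pos: [0.5933, -0.0384, 0.0619]
ee_rot: [-2.624, 1.571, -0.66]
force: [-0.5, 3.1, 13.3]
width: 0.01
```

carry_out:
  deltas:
    - [0.03,0,0,0,0,0]

```text
t: 14.55
eef_pos: [0.5939, -0.0384, 0.0619]
ee_rot: [-2.369, 1.569, -0.405]
force: [-5.6, 2.9, 20.2]
width: 0.01
```

```bash
python3 - <<'E'
from h import *
plan([.5932,-.0377,.062],-157.7)
E
```

```text
t 14.55 pos [ 0.5939 -0.0384  0.0619] yaw_y -157.45 q [ 0.26  0.34 -0.33  0.   -0.9   0.13] F [-5.6  2.9 20.2] w 0.01
total units shift [-0.    0.01  0.02] turn [ 0.06 -0.01  0.01]
```

Firm contact at z 0.0619 (20 N). I release in place.

carry_out:
  deltas:
    - [0,0,0,0,0,0]
    - [0,0,0,0,0,0]
    - [0,0,0,0,0,0]
    - [0,0,0,0,0,0]
    - [0,0,0,0,0,0]
  hand: 0.4

```text
t: 15.05
eef_pos: [0.5934, -0.0386, 0.0608]
ee_rot: [2.532, 1.57, -1.787]
force: [-0.2, 0.6, -0.3]
width: 0.0441
```

carry_out:
  deltas:
    - [0,0,0,0,0,0]
    - [0,0,0,0,0,0]
    - [0,0,0,0,0,0]

```text
t: 15.35
eef_pos: [0.5931, -0.0387, 0.0604]
ee_rot: [2.083, 1.569, -2.236]
force: [0.6, 0.2, -0.2]
width: 0.0524
```

```bash
python3 - <<'E'
from h import *
plan([.5932,-.0377,.17],-157.7)
T,s=pose(); f=cams.grab_frame('wrist'); save('w12',f)
E
```

```text
t 15.35 pos [ 0.5931 -0.0387  0.0604] yaw_y -157.45 q [ 0.26  0.34 -0.34  0.   -0.9   0.13] F [ 0.6  0.2 -0.2] w 0.0524
total units shift [-2.74 -0.01  0.02] turn [ 0.06 -0.01 -0.02]
```

View pics/w12.png

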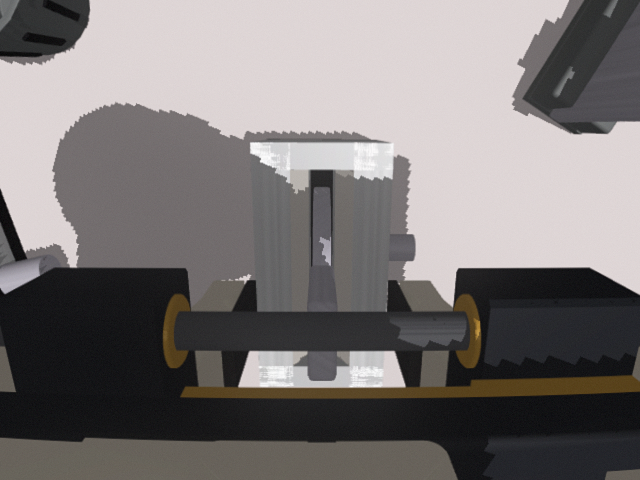

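Released, with the disc upright and centred in the slot at columns 312–331. I retreat straight up.

carry_out:
  deltas:
    - [-0.3,0,0,0,0,0]
    - [-0.4,0,0,0,0,0]
    - [-0.5,0,0,0,0,0]
    - [-0.5,0,0,0,0,0]
    - [-0.5,0,0,0,0,0]

```text
t: 15.9
eef_pos: [0.5915, -0.039, 0.1517]
ee_rot: [1.578, 1.564, -2.741]
force: [-0.7, 0.5, 0.0]
width: 0.0521
```

carry_out:
  deltas:
    - [-0.5,0,0,0,0,0]
    - [-0.5,0,1,0,0,0]
    - [0,0,1,0,0,0]
    - [0,0,1,0,0,0]
    - [0,0,1,0,0,0]

```text
t: 16.4
eef_pos: [0.5327, 0.1094, 0.2025]
ee_rot: [-2.004, 1.566, -0.047]
force: [1.3, 0.8, 0.4]
width: 0.0523
```

carry_out:
  deltas:
    - [0,0,1,0,0,0]
    - [0,0,0,0,0,0]
    - [0,0,0,0,0,0]

```text
t: 16.7
eef_pos: [0.5158, 0.152, 0.2064]
ee_rot: [-1.666, 1.561, 0.297]
force: [0.4, -0.3, -0.0]
width: 0.0526
```

```bash
python3 - <<'E'
from h import *
plan([.5932,-.0377,.17],-157.7)
f=cams.grab_frame('scene');save('s13',f);np.save('pics/s13.npy',f,allow_pickle=True);cv2.imwrite('pics/s13c.png',crop(f,235,150,110,130,4.5,1.6))
f=cams.grab_frame('top');save('t13',f)
T,s=pose(); f=cams.grab_frame('wrist'); f['Tw']=T@f['hand_eye']; np.save('pics/w13.npy',f,allow_pickle=True); save('w13',f)
E
```

```text
t 16.7 pos [0.5158 0.152  0.2064] yaw_y -157.54 q [ 0.65  0.11 -0.27  0.   -1.17 -0.26] F [ 0.4 -0.3 -0. ] w 0.0526
total units shift [ 0.92  0.03 -5.12] turn [ 0.04 -0.01  0.14]
```

View pics/s13.png

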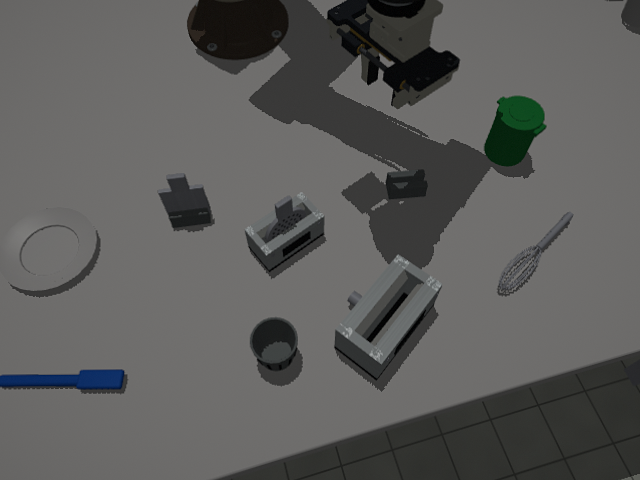

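View pics/s13c.png

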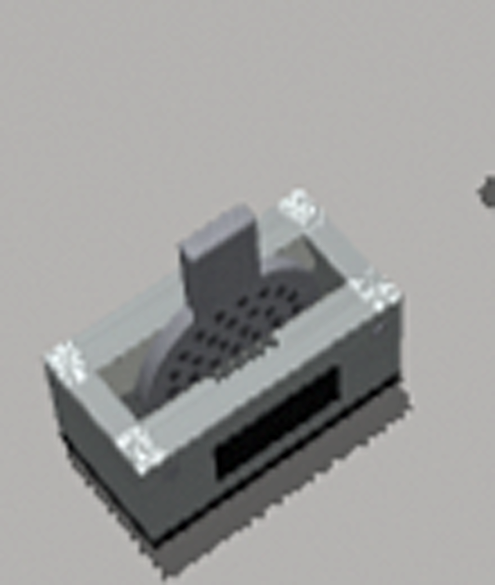

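View pics/t13.png

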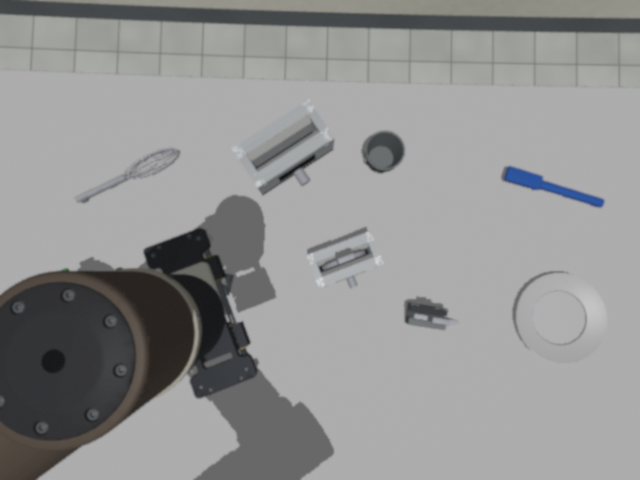

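The disc stands in the smaller housing, with its tab at about (283,203) in the scene view. The plate (186,203) and cup (274,343) have not moved and the arm is clear. I check the tab-top position.

```bash
python3 - <<'E'
from h import *
f=load('s13'); S=lambda u,v:((u+.5)/4.5-.5+235,(v+.5)/4.5-.5+150)
P=np.array([onz(f,*S(*c),.129) for c in [(180,246),(247,207),(257,217),(188,257)]]); print(np.round(P,4),P.mean(0))
d=P[1]-P[0]; print(np.degrees(np.arctan2(d[1],d[0])),np.linalg.norm(d))
a=load('scene0')['pixels'].astype(int);b=f['pixels'].astype(int)
for n,(u,v,w,h) in dict(panel=(155,165,62,68),cup=(245,312,60,65)).items(): print(n,'mean abs pixel diff',np.abs(a-b)[v:v+h,u:u+w].mean())
E
```

```text
[[ 0.5928 -0.053   0.129 ]
 [ 0.5833 -0.0255  0.129 ]
 [ 0.5885 -0.0232  0.129 ]
 [ 0.5982 -0.0514  0.129 ]] [ 0.5906883  -0.03825231  0.129     ]
109.1950309001431 0.029056457256404926
panel mean abs pixel diff 6.24841872232764
cup mean abs pixel diff 5.550940170940171
```

Tab top is at (0.591, −0.038) against the housing centre at (0.591, −0.040) in the same view. The line of the tab is at 109° against 113° (limit 10°). I hand in.

```bash
python3 -c "
from h import *
arm.job_done()"
```

```text
the job is handed in; nothing more can be done
```

The round disc is standing in the slot of the smaller housing, released, and the job is handed in at about 17 s of the 43 s allowed. I lowered it until it met the slot's floor, with 13–20 N upward on the wrist, before opening the fingers.

**What did not go to plan**
- **Missed grip:** the first grip closed on nothing. The wrist picture showed the fingertips ending about 35 mm behind the reported TCP. Going about 35 mm deeper gave a 10 mm opening on the tab.
- **Hard press:** while I was finding the floor, one step pressed with 53 N on the wrist (limit 120 N). I eased off and recentred before releasing.

**Last checks**
- **Position:** seen from the scene camera, the tab top is within about 2 mm of the housing's middle.
- **Alignment:** the tab's line read 109° in the scene picture, against about 113° for the slot. The limit is 10°, and in the wrist view disc and slot were parallel.
- **Height:** I did not measure the seated height from a picture; being home rests on the contact force.
- **Bystanders:** the plate and cup look unmoved in both views. Their image patches differ slightly from the start (5–6 grey levels), which I took to be lighting and did not pursue. The arm was clear of everything.

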